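# Clear offcuts from the drilling board with the scraper

## Task

Draw the scraper block out of its tool garage by the end that sticks out, stand it lengthways in the middle of the green mat and let go, then take it again by its red middle band and, held so, use it to wipe all four wood offcuts off the white drilling board into the green catch tray. Then stand the scraper upright and lengthways in the middle of the green mat again and let go. Touch the offcuts only with the scraper, and do not knock or shift the other things on the bench.

Things in the scene. Friction and masses are not known exactly. Their poses are not given: they have to be found in the camera images.
- scraper_center (a point): centre of the scraper block: a yellow block 150 mm long (own x), 26 mm thick (own y), 64 mm high (own z), standing upright on its dark blade edge; a red band 62 mm wide marks its middle. This point is half-way along and up, 32 mm above the blade edge. About 0.2 kg; ends and faces alike. It starts in the tool garage, one end sticking out of the mouth by about 46 mm
- scraper: the same scraper block; origin at the middle of its blade edge (underside), same axes
- garage_mouth (a point): tool garage: a low fixed wooden tunnel on the bench, closed by roof, sides and rear, open only at the mouth. This point is on the bench in the middle of the mouth; own x points into the garage, so the scraper comes out along own -x. Tunnel 125 mm deep, 44 mm wide and 72 mm high inside; 84 mm high and 70 mm wide outside
- mat_top (a point): green mat fixed on the bench, 220 mm (own x) x 100 mm (own y), 3 mm thick; this point is the centre of its upper face
- board_edge (a point): drilling board: fixed white plate 200 mm long (own x), 168 mm wide (own y), top 50 mm above the bench, between two clear upright guards along own x, 6 mm thick, 100 mm higher than the plate. This point: plate-top height, middle of the front edge, where the tray begins; own x points into the tray. The plate covers own x -200 to 0 mm; its rear end (-200) is open
- tray (a point): green catch tray fixed to the drilling board's front edge: this point is the centre of its inner floor, 45 mm below the plate top; inside 115 mm (own x, away from the plate) x 168 mm (own y); its three walls stand 10 mm above the plate top
- chip0_center (a point): centre of loose wooden offcut 1 of 4 lying on the plate: 18 mm (own x) x 62 mm (own y) x 12 mm high, about 18 g
- chip1_center (a point): centre of loose wooden offcut 2 of 4 lying on the plate: 18 mm (own x) x 62 mm (own y) x 12 mm high, about 18 g
- chip2_center (a point): centre of loose wooden offcut 3 of 4 lying on the plate: 18 mm (own x) x 62 mm (own y) x 12 mm high, about 18 g
- chip3_center (a point): centre of loose wooden offcut 4 of 4 lying on the plate: 18 mm (own x) x 62 mm (own y) x 12 mm high, about 18 g
- glue: bystander, to be left alone: white glue bottle with red cap, diameter 56 mm, 170 mm tall; origin at the centre of its underside
- mug: bystander, to be left alone: blue mug, diameter 72 mm, 85 mm tall; origin at the centre of its underside
- tin: bystander, to be left alone: steel can with white label, diameter 66 mm, 110 mm tall; origin at the centre of its underside
- tape: bystander, to be left alone: yellow roll of tape lying flat, diameter 90 mm, 25 mm high; origin at the centre of its underside
- batteries: bystander, to be left alone: black holder 100 x 50 mm with two blue cells, 31 mm high; origin at the centre of its underside
- spray: bystander, to be left alone: green can, diameter 52 mm, 150 mm tall; origin at the centre of its underside
- hammer: bystander, to be left alone: hammer lying on the bench, about 250 mm long, along own x, 30 to 40 mm high at most
- chip0: offcut 1, origin at the centre of its underside
- chip1: offcut 2, origin at the centre of its underside
- chip2: offcut 3, origin at the centre of its underside
- chip3: offcut 4, origin at the centre of its underside
Mind the look-alikes: they are no part of the job. Of the things shaped like the part that bears mat_top, the green one is meant.

How it is judged:
By the outcome, as a careful person would: the job done as asked, in the order asked, and still so for the second after the job is handed in, with the robot touching nothing.
It also fails if it takes over 64 s, if anything falls off the work surface, if the arm or the gripper's body presses on something with over 40 N, if the wrist force passes 120 N, or if a joint passes its speed limit or range.

## Robot

A 7-joint arm with a two-finger parallel gripper is mounted at the origin on the work surface. World frame = base frame: x ahead of the robot, y to its left, z up, the work surface at z = 0. Lengths are in mm, angles in rad, forces in N, time in s.
With the tool pointing down it reaches from about 400 to 875 mm from the base axis. Payload 4.4 kg.
Tool frame: the origin (TCP) lies midway between the tips of the shut fingers; the grasp point (between the pads) lies ctrl.tcp_to_grasp behind it (ctrl.tcp_to_grasp is the distance from the TCP to the grasp point, in mm); z points along the fingers, y is the line along which they close (so a half turn about z gives the same grasp; the last joint's range is limited). The gripper opens to 85 mm and grips with 20 to 120 N. Pads are 22 mm wide; open, the fingers measure 114 mm over their backs; the gripper's body (76 mm by 85 mm) begins 54 mm behind the grasp point. The pads swing forward as they close: fully open they stand 13 mm farther back than shut.
Start: joints at [1.073, 0.628, 0.038, 1.517, -0.027, 0.996, -0.02], TCP at [272.058, -590.341, 209.913] pointing down, gripper open.
Joint ranges: [-3.06, 3.06], [-0.37, 2.12], [-1.25, 1.32], [0.18, 2.47], [-1.1, 4.24], [0.23, 1.98], [-2.94, 2.94]. Speed limits (rad/s): [2.57, 2.57, 3.14, 3.14, 3.14, 3.14, 3.14].

## Interface

Orientations are given as [roll, pitch, yaw] about the fixed x, y, z axes, in that order (R = Rz(yaw) Ry(pitch) Rx(roll)).
In Python, from cell import ctrl, get_image, get_calibration, workorder, boxes_of, place_of gives the robot as it stands.
- The arm moves only by the tool play_rows, never from a script. Its argument "series" is a list that holds one entry, the list of rows, each a list of 7 numbers: the shift along the world's x, y, z in cm, then the turn, a rotation vector about the world's x, y, z in degrees, then the closure, from 0 (fully open) to 1 (shut). A call has 1 to 20 rows; each row shifts and turns the commanded pose from where the row before left it; what a row does not reach is not made up. A row lasts 1/8 s, in which the tool goes at most 62.5 mm and 10.7 degrees, less where a joint would pass 70% of its speed; a pose out of reach is approached as far as the arm can. A call with a gripper value outside its range is refused whole. The fingers move at their own pace and stop on an object; the grip force is fixed at half the most. Time passes only in rows, so rows that do not move let the fingers close. It gives the time, the measured TCP pose, the force, the opening and the grip force at its end, in the units of the state.
- ctrl.read_state(): the state, without advancing time (a new reading comes with each control period).
- get_image(name): name is "side" or "top" or "wrist"; returns (picture, depth): 384x512x3 uint8, red, green, blue; 384x512 float32, mm along the optical axis (not along the pixel's ray), 0 where there is no reading.
- get_calibration(name): a dict with "K" (3x3 intrinsics, pixels), "R" (3x3) and "t" (3): a world point X has camera coordinates R X + t; the wrist camera has in their place "mount" (4x4, takes a point from camera to tool coordinates, whose origin is the TCP and whose axes are the flange's). Camera axes: x right, y down, z forward; pixel columns grow to the right and rows downward; lengths in mm; the calibration is good to about 2 mm. A picture is of the moment at which its call begins: read the wrist's pose just before it. get_calibration takes no time and is no camera call.
- workorder.finish_job(): hands the job in; it is judged then, once.
Trained networks look in the newest picture that a camera, given by its name, has taken for a name from the list of things; names that differ only in an ending like _2 or _b are one class to them, and where a whole thing is asked for, a point or a joint stands for the part that bears it (a point fixed in the world has none). Each returns a list of dicts, best first, with "p" (0 to 1); they miss things now and then, are a little off and sometimes report something else, mostly with a low value. They report only what shows in the picture. A call takes as long as a camera call. They do not tell look-alikes from the thing itself.
- boxes_of(target, camera): "pixel" ([column, row] in pixels, amid what is visible of it).
- place_of(target, camera): "pixel" ([column, row] in pixels: a listed point, or the origin of a listed thing).
The state is a dict: "clock": time; "qpos": joint angles; "qd": joint speeds; "tau": joint torques, N m; "eef_pos": TCP position; "tool_rot": TCP orientation; "force": force on the tool from outside, world axes, zero at the start; "torque": the same for the moment, N m; "width": finger opening in mm; "gripper_force": force on a finger pad.
Only numpy, scipy, OpenCV 4.12 (cv2) and the standard library are available. Lean on these libraries where they do the work, as an engineer would, in place of code of your own. Each camera call takes 0.05 s, during which the arm holds its last target. There are 200 camera calls.

## Working session

There is one attempt and no reset: what is moved stays moved. The work goes in short steps, Python scripts to look and compute and a tool call to move; the robot and the scene stay as the last step left them, time stands still between calls to the robot, and variables do not carry over. Pictures are saved under pics/ and viewed, at most 10 in all, crops included, and the job is handed in when it is done.

Besides the shell and the picture viewer there is one more tool, called after "Request:" by a JSON object that holds its "name" and its "arguments", one argument or row to a line. play_rows: Moves the arm, as the interface text tells. Its arguments: {"type":"object","properties":{"series":{"type":"array"}},"required":["series"]}

```bash
ls; mkdir -p pics; cat > h.py <<'E'
import numpy as np,cv2
from cell import ctrl,get_image,get_calibration,workorder,boxes_of,place_of
def world(cam,D,px,st=None):
    c=get_calibration(cam);K=c["K"]
    px=np.atleast_2d(px).astype(float)
    d=np.array([np.median(D[max(0,int(v)-1):int(v)+2,max(0,int(u)-1):int(u)+2]) for u,v in px])
    P=np.c_[(px[:,0]-K[0][2])/K[0][0]*d,(px[:,1]-K[1][2])/K[1][1]*d,d]
    return (P-np.array(c["t"]))@np.array(c["R"])
def cloud(cam,D):
    c=get_calibration(cam);K=np.array(c["K"]);v,u=np.mgrid[:384,:512]
    P=np.stack([(u-K[0,2])/K[0,0]*D,(v-K[1,2])/K[1,1]*D,D],-1)
    return (P-np.array(c["t"]))@np.array(c["R"])
E
python3 - <<'E'
from h import *
print(ctrl.read_state(),ctrl.tcp_to_grasp)
for n in["top","side"]:
    I,D=get_image(n);np.savez(n,I=I,D=D);cv2.imwrite(f"pics/{n}.png",cv2.resize(I[:,:,::-1],(800,600)))
    for t in["scraper_center","garage_mouth","mat_top","board_edge","tray","chip0_center","glue","mug","tin","tape","batteries","spray","hammer"]:
        for r in place_of(t,n)[:5]:
            print(n,t,round(r["p"],2),np.round(r["pixel"]),np.round(world(n,D,r["pixel"])[0]))
E
```

```text
pics
{'clock': 0.0, 'qpos': array([ 1.07322677,  0.62935727,  0.03846316,  1.51836985, -0.02703557,
        0.99634224, -0.02000926]), 'qd': array([ 9.27180321e-04, -6.98403915e-05, -3.46515968e-04, -1.25989685e-03,
       -5.79122830e-04, -3.15257999e-04,  1.41902530e-04]), 'tau': array([ 4.29953379e-04, -5.63394642e+01,  1.22652389e+00, -1.93444151e+01,
        1.10906828e-02,  1.05803620e-02,  1.15426593e-05]), 'eef_pos': array([ 271.74840981, -589.7143788 ,  208.98172834]), 'tool_rot': array([-3.13963437e+00,  9.48395374e-06,  4.31723758e-01]), 'force': array([ 0.42117601, -0.02627205, -0.02105985]), 'torque': array([0.0012794 , 0.02491676, 0.00103027]), 'gripper_force': 0.0, 'width': 85.47204721618034} 18.700000000000003
top scraper_center 0.74 [174. 156.] [626. 251.  82.]
top scraper_center 0.59 [386. 140.] [ 666. -369.   55.]
top garage_mouth 0.94 [175. 162.] [612. 253.  63.]
top garage_mouth 0.72 [365. 172.] [ 571. -302.   62.]
top mat_top 0.95 [356. 284.] [ 246. -275.    1.]
top mat_top 0.75 [260. 203.] [489.   8.   4.]
top mat_top 0.5 [266. 137.] [668. -14. 113.]
top board_
[... 823 characters left out ...]
9 [172. 206.] [303. 244.   0.]
side mat_top 0.65 [391. 322.] [ 395. -534.   29.]
side board_edge 0.79 [358. 222.] [ 700. -233.    2.]
side board_edge 0.54 [242. 174.] [611. 243.  13.]
side tray 0.6 [359. 226.] [ 687. -248.    1.]
side chip0_center 0.6 [343. 250.] [ 487. -324.   60.]
side glue 0.66 [304. 195.] [665. -29.  23.]
side mug 0.88 [392. 322.] [ 396. -536.   32.]
side tin 0.69 [240. 163.] [604. 246.  60.]
side tape 0.69 [169. 162.] [468. 533.  -1.]
side batteries 0.67 [323. 183.] [781. -19.  22.]
side spray 0.76 [392. 246.] [ 251. -557.  346.]
side spray 0.62 [342. 252.] [ 485. -325.   56.]
side hammer 0.87 [209. 158.] [614. 458.  -2.]
side hammer 0.57 [397. 249.] [ 249. -566.  346.]
```

View pics/top.png

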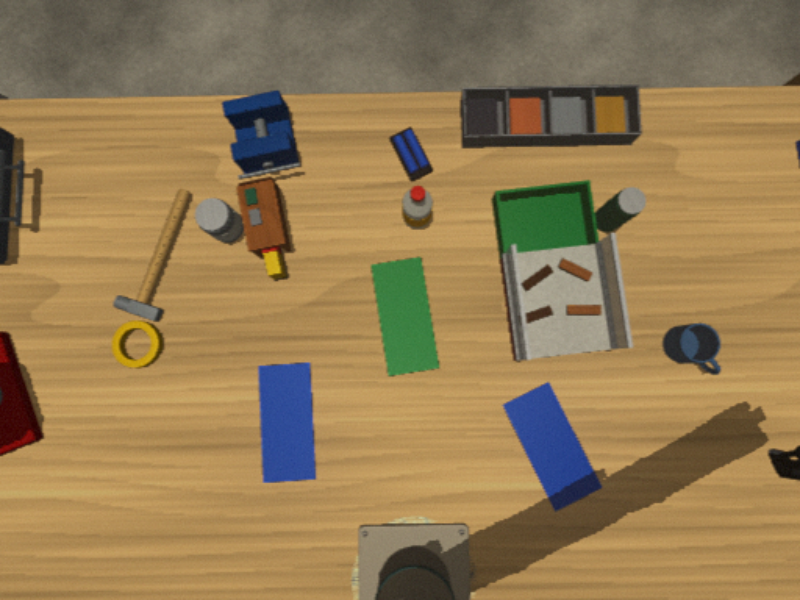

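View pics/side.png

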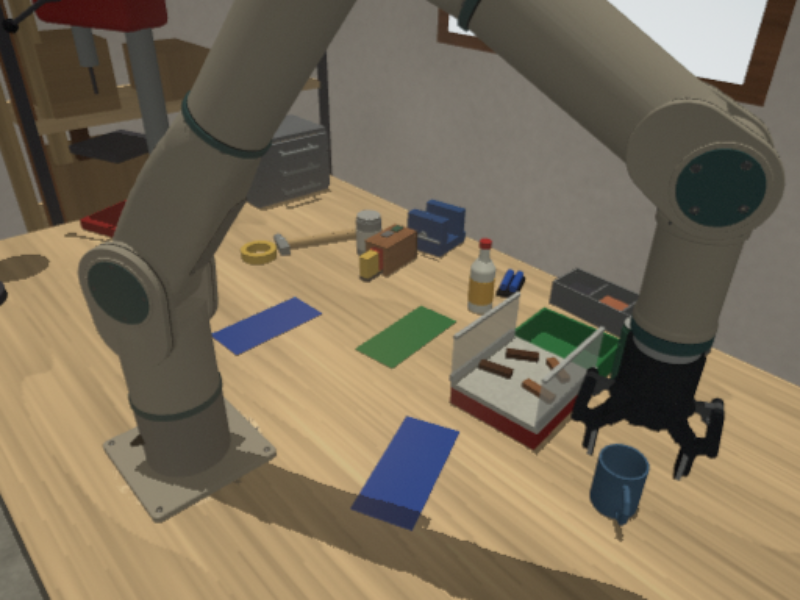

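The top view (800×600 scale) shows:
- the garage at (263,215), with the yellow scraper end at (274,262)
- the white board at (570,300) with four chips, and the green tray at (546,218)
- three mats: green at (405,315), blue at (287,422) and blue at (552,445). The green one is the mat meant, by its colour.

Next I'll measure these by colour and depth, and make the confirming crop.

```bash
cat > m.py <<'E'
from h import *
z=np.load("top.npz");I,D=z["I"],z["D"];W=cloud("top",D)
hsv=cv2.cvtColor(I,cv2.COLOR_RGB2HSV);X,Y,Z=W[...,0],W[...,1],W[...,2]
def rect(n,m):
    p=W[m&(D>0)];
    if len(p)<5: print(n,len(p));return
    (c,s,a)=cv2.minAreaRect(p[:,:2].astype(np.float32));print(n,len(p),"c",np.round(c,1),"size",np.round(s,1),"ang",round(a,2),"z",np.round(np.percentile(p[:,2],[5,50,95]),1), "box",np.round(cv2.boxPoints((c,s,a))).tolist())
def box(x0,x1,y0,y1):return (X>x0)&(X<x1)&(Y>y0)&(Y<y1)
H,S,V=hsv[...,0],hsv[...,1],hsv[...,2]
rect("mat",box(300,660,-120,120)&(H>45)&(H<85)&(S>90))
rect("scr",box(500,620,150,330)&(H>20)&(H<34)&(S>150)&(Z>45))
rect("roof",box(540,760,150,310)&(Z>74)&(Z<95))
rect("plate",box(340,680,-420,-180)&(Z>40)&(Z<57)&(S<60))
rect("guards",box(340,680,-460,-140)&(Z>130)&(Z<165))
rect("tray",box(560,800,-420,-160)&(H>45)&(H<85)&(S>90)&(Z>52))
rect("traygreen",box(560,800,-420,-160)&(H>45)&(H<85)&(S>90)&(Z<12))
m=(box(340,680,-420,-180)&(Z>54)&(Z<75)&(S>70)).astype(np.uint8)
n,l,st,_=cv2.connectedComponentsWithStats(m)
for k in range(1,n):
    if st[k,4]>8: rect("chip",l==k)
E
python3 m.py; python3 - <<'E'
import cv2
i=cv2.imread('pics/top.png')[230:520,220:640];cv2.imwrite('pics/crop1.png',cv2.resize(i,(798,551)))
E
```

```text
mat 2308 c [495.1  10.2] size [219.   98.1] ang 8.21 z [-1.2  2.8  6.8] box [[380.0, 43.0], [394.0, -54.0], [610.0, -23.0], [596.0, 74.0]]
scr 148 c [592.5 255.2] size [43.7 26.1] ang 14.22 z [52.9 63.5 66.9] box [[568.0, 262.0], [575.0, 237.0], [617.0, 248.0], [611.0, 273.0]]
roof 999 c [684.4 275.5] size [131.9  70.6] ang 11.09 z [76.2 80.4 84.4] box [[613.0, 297.0], [626.0, 228.0], [756.0, 254.0], [742.0, 323.0]]
plate 2915 c [ 512.6 -273.5] size [199.7 178.5] ang 5.52 z [45.8 49.7 53.6] box [[405.0, -194.0], [422.0, -372.0], [621.0, -353.0], [603.0, -175.0]]
guards 849 c [ 544.5 -302.8] size [255.9 241.7] ang 5.16 z [132.8 148.5 152.4] box [[406.0, -194.0], [428.0, -435.0], [683.0, -412.0], [661.0, -171.0]]
tray 364 c [ 673.8 -276.1] size [121.7 213.6] ang 5.94 z [ 53.6  59.6 103. ] box [[602.0, -176.0], [624.0, -389.0], [745.0, -376.0], [723.0, -164.0]]
traygreen 1767 c [ 676.  -277.9] size [108.9 184.1] ang 5.93 z [0.6 4.5 8.8] box [[612.0, -192.0], [631.0, -375.0], [740.0, -364.0], [721.0, -181.0]]
chip 29 c [ 661.3 -374.4] size [39.5 11.3] ang 48.1 z [55.  64.1 72.3] box [[644.0, -385.0], [652.0, -393.0], [679.0, -364.0], [670.0, -356.0]]
chip 50 c [ 649.9 -350. ] size [58.3  7.7] ang 4.77 z [55.1 59.  62.7] box [[620.0, -349.0], [621.0, -356.0], [679.0, -351.0], [679.0, -344.0]]
chip 144 c [ 570.8 -308.9] size [61.5 18.8] ang 62.12 z [57.  61.4 65.2] box [[548.0, -332.0], [565.0, -341.0], [593.0, -286.0], [577.0, -277.0]]
chip 125 c [ 556.9 -237.6] size [17.  61.7] ang 34.83 z [58.3 61.8 65. ] box [[532.0, -217.0], [568.0, -268.0], [582.0, -258.0], [546.0, -207.0]]
chip 146 c [ 495.1 -322. ] size [61.3 17.7] ang 88.79 z [56.8 61.6 65.5] box [[486.0, -352.0], [503.0, -353.0], [505.0, -291.0], [487.0, -291.0]]
chip 100 c [ 488.8 -237.4] size [17.2 50.5] ang 18.5 z [57.8 61.9 65.8] box [[473.0, -216.0], [489.0, -264.0], [505.0, -259.0], [489.0, -211.0]]
```

View pics/crop1.png

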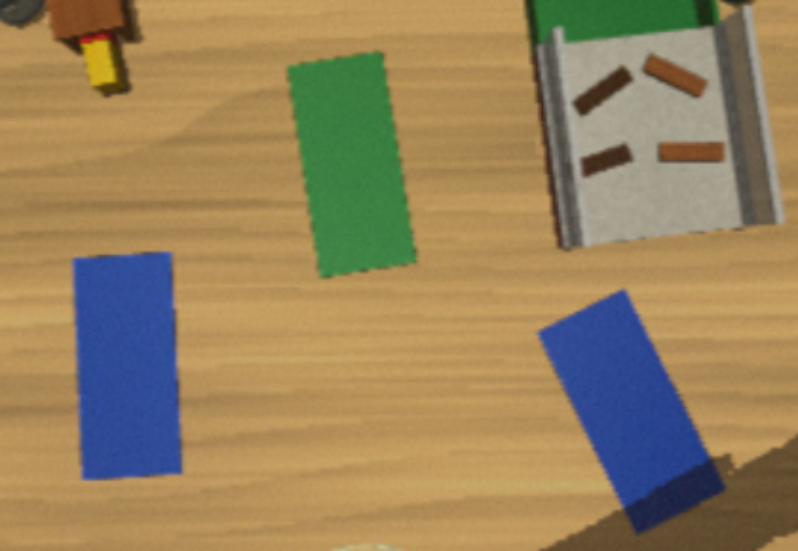

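The crop shows the green mat at crop (350,165) between the two blue look-alikes, and the scraper end at (103,68). Moving above the scraper end.

Request:
{"name": "play_rows", "arguments": {
  "series": [
    [[1.78,4.7,0,0,0,-0.7,0],[1.78,4.7,0,0,0,-0.7,0],[1.78,4.7,0,0,0,-0.7,0],[1.78,4.7,0,0,0,-0.7,0],[1.78,4.7,0,0,0,-0.7,0],[1.78,4.7,0,0,0,-0.7,0],[1.78,4.7,0,0,0,-0.7,0],[1.78,4.7,0,0,0,-0.7,0],[1.78,4.7,0,0,0,-0.7,0],[1.78,4.7,0,0,0,-0.7,0],[1.78,4.7,0,0,0,-0.7,0],[1.78,4.7,0,0,0,-0.7,0],[1.78,4.7,0,0,0,-0.7,0],[1.78,4.7,0,0,0,-0.7,0],[1.78,4.7,0,0,0,-0.7,0],[1.78,4.7,0,0,0,-0.7,0],[1.78,4.7,0,0,0,-0.7,0],[1.78,4.7,0,0,0,-0.7,0],[0,0,0,0,0,0,0]]
  ]
}}

```text
clock: 3.78
eef_pos: [592.2, 261.6, 209.3]
tool_rot: [-3.138, -0.001, 0.218]
force: [-0.1, 0.1, 0.2]
width: 85.2
gripper_force: 0.0
```

```bash
cat >> h.py <<'E'
from scipy.spatial.transform import Rotation
def wcloud(D,st):
    c=get_calibration("wrist");K=np.array(c["K"]);M=np.array(c["mount"]);v,u=np.mgrid[:384,:512]
    P=np.stack([(u-K[0,2])/K[0,0]*D,(v-K[1,2])/K[1,1]*D,D],-1)
    P=P@M[:3,:3].T+M[:3,3]
    return P@Rotation.from_euler("xyz",st["tool_rot"]).as_matrix().T+st["eef_pos"]
def rect(n,m,W):
    p=W[m]
    if len(p)<5: print(n,len(p));return
    r=cv2.minAreaRect(p[:,:2].astype(np.float32));c,s,a=r;print(n,len(p),"c",np.round(c,1),"size",np.round(s,1),"ang",round(a,2),"z",np.round(np.percentile(p[:,2],[5,50,95]),1),"box",np.round(cv2.boxPoints(r)).tolist())
E
python3 - <<'E'
from h import *
st=ctrl.read_state();print(st["eef_pos"],st["tool_rot"],st["qpos"],get_calibration("wrist"))
I,D=get_image("wrist");np.savez("w1",I=I,D=D);W=wcloud(D,st)
cv2.imwrite("pics/w1.png",I[:,:,::-1])
H,S,V=cv2.split(cv2.cvtColor(I,cv2.COLOR_RGB2HSV));Z=W[...,2];k=D>0
rect("scr",k&(H>20)&(H<34)&(S>150)&(Z>55)&(Z<75),W)
rect("roof",k&(Z>78)&(Z<92)&(W[...,0]>600),W)
rect("mat",k&(H>45)&(H<85)&(S>90)&(Z<20),W)
print(place_of("scraper_center","wrist"),place_of("garage_mouth","wrist"))
E
```

```text
[592.18492839 261.61345702 209.34276374] [-3.13822697e+00 -8.96316751e-04  2.18480008e-01] [-0.46894672  0.6238928   0.01924385  1.52734026 -0.01712558  0.98885968
 -1.79624991] {'K': array([[299.64554741,   0.        , 252.32160197],
       [  0.        , 299.64554741, 196.01344019],
       [  0.        ,   0.        ,   1.        ]]), 'mount': array([[ 3.94732240e-04, -9.52593125e-01, -3.04246911e-01,
         7.79050334e+01],
       [ 9.99999908e-01,  3.24679479e-04,  2.80840201e-04,
         3.69367616e-01],
       [-1.68743716e-04, -3.04246994e-01,  9.52593165e-01,
        -1.63240768e+02],
       [ 0.00000000e+00,  0.00000000e+00,  0.00000000e+00,
         1.00000000e+00]])}
scr 1014 c [632.9 133.9] size [ 42.7 282.4] ang 18.62 z [57.7 63.3 64.5] box [[568.0, 261.0], [658.0, -7.0], [698.0, 7.0], [608.0, 275.0]]
roof 10726 c [676.2 292.6] size [125.  109.9] ang 11.31 z [78.4 79.6 82.8] box [[604.0, 334.0], [626.0, 226.0], [748.0, 251.0], [727.0, 359.0]]
mat 7191 c [513.5  12.1] size [180.4 100.4] ang 8.1 z [1.2 2.5 3.7] box [[417.0, 49.0], [431.0, -50.0], [610.0, -25.0], [596.0, 75.0]]
[{'pixel': [492.4, 134.8], 'p': 0.74}] []
```

View pics/w1.png

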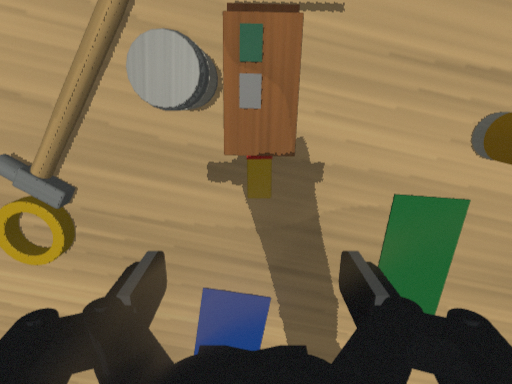

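The wrist view shows the scraper end at (260,178), just under the garage front at (260,157), with the tin clear at (165,70). I'll restrict the masks and fit.

```bash
python3 - <<'E'
from h import *
st=ctrl.read_state();z=np.load("w1.npz");I,D=z["I"],z["D"];W=wcloud(D,st)
H,S,V=cv2.split(cv2.cvtColor(I,cv2.COLOR_RGB2HSV));v,u=np.mgrid[:384,:512];Z=W[...,2]
b=(u>235)&(u<285)&(v>150)&(v<205)
rect("scr",b&(Z>58)&(Z<70)&(v<199),W)
rect("scr-yel",b&(H>20)&(H<34)&(S>150)&(Z>58)&(Z<70),W)
rect("roof",(Z>76)&(Z<92)&(u>220)&(u<305)&(v<160),W)
E
```

```text
scr 1049 c [593.6 246.7] size [46.7 26.1] ang 11.59 z [62.3 63.7 65. ] box [[568.0, 255.0], [573.0, 229.0], [619.0, 239.0], [614.0, 264.0]]
scr-yel 908 c [592.1 246.5] size [41.2 25.7] ang 11.88 z [62.5 63.7 64.9] box [[569.0, 255.0], [575.0, 230.0], [615.0, 238.0], [610.0, 263.0]]
roof 10906 c [680.2 264.7] size [125.2  70.1] ang 10.92 z [78.4 79.8 82.8] box [[612.0, 287.0], [625.0, 218.0], [748.0, 242.0], [735.0, 311.0]]
```

```bash
python3 - <<'E'
from h import *
st=ctrl.read_state();print(st["eef_pos"],st["tool_rot"],st["qd"])
I,D=get_image("wrist");W=wcloud(D,st)
H,S,V=cv2.split(cv2.cvtColor(I,cv2.COLOR_RGB2HSV));v,u=np.mgrid[:384,:512];Z=W[...,2]
rect("scr",(W[...,0]<613)&(W[...,0]>560)&(abs(W[...,1]-254)<35)&(Z>58)&(Z<70),W)
rect("roof",(Z>76)&(Z<92)&(W[...,0]>600)&(W[...,1]<310)&(W[...,1]>210)&(H<20)&(S>90),W)
rect("mat",(H>45)&(H<85)&(S>90)&(Z<20)&(W[...,1]<120),W)
E
```

```text
[592.28816552 254.45400517 209.66485275] [3.14038613e+00 7.45328700e-04 2.11150663e-01] [ 0.01687401 -0.01115338  0.00895945  0.01058326 -0.00150876 -0.00137597
 -0.00136699]
scr 947 c [592.7 254.4] size [47.1 26.1] ang 12.84 z [62.1 63.3 64.5] box [[567.0, 262.0], [573.0, 236.0], [619.0, 247.0], [613.0, 272.0]]
roof 8916 c [680.  273.1] size [125.3  70.1] ang 11.34 z [78.1 79.4 80.6] box [[612.0, 295.0], [625.0, 226.0], [748.0, 251.0], [735.0, 320.0]]
mat 7092 c [619.4  26.2] size [398.9 102.8] ang 7.44 z [1.2 2.5 3.6] box [[415.0, 51.0], [428.0, -51.0], [824.0, 1.0], [811.0, 103.0]]
```

Request:
{"name": "play_rows", "arguments": {
  "series": [
    [[0,0,-3,0,0,0,0],[0,0,-4.5,0,0,0,0],[0,0,-4.5,0,0,0,0],[0,0,-3.5,0,0,0,0],[0,0,-2,0,0,0,0],[0,0,-0.8,0,0,0,0],[0,0,0,0,0,0,0],[0,0,0,0,0,0,1],[0,0,0,0,0,0,1],[0,0,0,0,0,0,1],[0,0,0,0,0,0,1],[0,0,0,0,0,0,1],[0,0,0,0,0,0,1]]
  ]
}}

```text
clock: 5.6
eef_pos: [592.9, 255.7, 27.7]
tool_rot: [-3.141, -0.001, 0.212]
force: [-0.6, -0.1, 5.2]
width: 24.5
gripper_force: 59.8
```

Request:
{"name": "play_rows", "arguments": {
  "series": [
    [[0,0,0.3,0,0,0,1],[-1.47,-0.29,0,0,0,0,1],[-2.94,-0.58,0,0,0,0,1],[-3.92,-0.78,0,0,0,0,1],[-2.94,-0.58,0,0,0,0,1],[-1.96,-0.39,0,0,0,0,1],[0,-2,0.7,0,0,0,1],[-0.3,-4,0.7,0,0,-1,1],[-0.3,-4.5,0,0,0,-1,1],[-0.3,-4.5,0,0,0,-1,1],[-0.4,-4,0,0,0,-1,1],[-0.4,-2.5,0,0,0,0,1],[0,-1.2,0,0,0,0,1],[0,0,0,0,0,0,1],[0,0,0,0,0,0,1]]
  ]
}}

```text
clock: 7.48
eef_pos: [443.6, 3.9, 43.9]
tool_rot: [-3.141, -0.001, 0.144]
force: [-0.1, 0.3, -1.8]
width: 24.5
gripper_force: 59.3
```

```bash
python3 - <<'E'
from h import *
st=ctrl.read_state();print(st["eef_pos"],st["tool_rot"])
for cam in["wrist","top"]:
    I,D=get_image(cam);W=wcloud(D,st) if cam=="wrist" else cloud(cam,D)
    H,S,V=cv2.split(cv2.cvtColor(I,cv2.COLOR_RGB2HSV));X,Y,Z=np.moveaxis(W,-1,0)
    b=(X<640)&(X>360)&(abs(Y)<80)&(D>0)
    rect("scr",b&(Z>65)&(Z<90)&((H>20)&(H<34)|(H<12)|(H>170))&(S>130),W)
    rect("mat",b&(H>45)&(H<85)&(S>90)&(Z<15),W)
    p=W[b&(Z<90)&((H>20)&(H<34)|(H<12)|(H>170))&(S>130)];print(len(p),np.percentile(p[:,2],[2,50,98]) if len(p) else 0)
    cv2.imwrite(f"pics/{cam}2.png",I[:,:,::-1])
E
```

```text
[443.60108028   3.89631023  43.88794185] [-3.14082768e+00 -6.42357257e-04  1.43955347e-01]
scr 18536 c [488.8  10.2] size [136.8  27.1] ang 8.17 z [78.3 79.7 80.9] box [[419.0, 14.0], [423.0, -13.0], [558.0, 6.0], [555.0, 33.0]]
mat 20897 c [483.9   7.6] size [189.7  99.9] ang 8.18 z [1.2 2.3 3.4] box [[383.0, 44.0], [397.0, -55.0], [585.0, -28.0], [571.0, 71.0]]
18557 [77.94927894 79.71642807 81.19979042]
scr 150 c [543.6  20. ] size [51.3 25. ] ang 8.24 z [75.6 79.8 82.8] box [[516.0, 29.0], [520.0, 4.0], [571.0, 11.0], [567.0, 36.0]]
mat 597 c [564.7  20.2] size [76.5 97.2] ang 7.47 z [-1.3  2.8  7. ] box [[520.0, 63.0], [533.0, -33.0], [609.0, -23.0], [596.0, 73.0]]
168 [ 0.77693439 79.43349438 83.5962208 ]
```

View pics/wrist2.png

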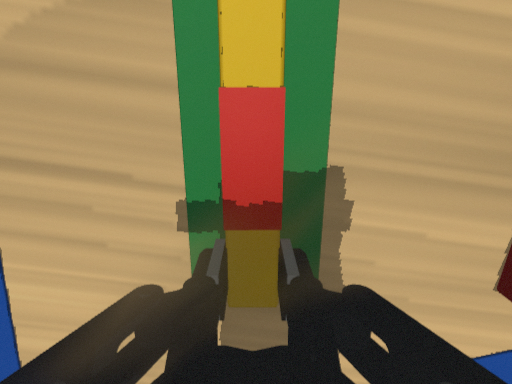

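The wrist view shows the scraper level over the mat and parallel to it, with the red band at (252,150). It sits about 2 mm off towards +y. Lowering, releasing and advancing to the band.

Request:
{"name": "play_rows", "arguments": {
  "series": [
    [[0,-0.2,-0.6,0,0,0,1],[0,0,-0.4,0,0,0,1],[0,0,-0.2,0,0,0,1],[0,0,0,0,0,0,1],[0,0,0,0,0,0,0],[0,0,0,0,0,0,0],[0,0,0,0,0,0,0],[0,0,0,0,0,0,0],[1.4,0.2,0,0,0,0,0],[2,0.3,0,0,0,0,0],[1.2,0.17,0,0,0,0,0],[0.45,0.06,0,0,0,0,0],[0,0,0,0,0,0,0],[0,0,0,0,0,0,0]]
  ]
}}

```text
clock: 9.32
eef_pos: [492.8, 7.6, 31.8]
tool_rot: [3.142, 0.001, 0.142]
force: [0.2, 1.0, 0.2]
width: 85.4
gripper_force: 0.0
```

```bash
cat > look.py <<'E'
from h import *
st=ctrl.read_state();print(st["clock"],st["eef_pos"],st["tool_rot"],st["width"])
I,D=get_image("wrist");W=wcloud(D,st)
H,S,V=cv2.split(cv2.cvtColor(I,cv2.COLOR_RGB2HSV));X,Y,Z=np.moveaxis(W,-1,0)
b=(X<640)&(X>360)&(abs(Y)<80)&(D>0)
red=((H<12)|(H>170))&(S>130);yel=(H>20)&(H<34)&(S>130)
rect("scr",b&(Z>55)&(Z<90)&(red|yel),W);rect("red",b&(Z>55)&(Z<90)&red,W)
rect("mat",b&(H>45)&(H<85)&(S>90)&(Z<15),W)
cv2.imwrite("pics/look.png",I[:,:,::-1])
E
python3 look.py
```

```text
9.325 [492.76297932   7.55794149  31.814163  ] [3.14155694e+00 1.19459787e-03 1.41877570e-01] 85.36520701756923
scr 13437 c [505.1   9. ] size [127.4  26.8] ang 8.2 z [65.3 66.6 67.7] box [[440.0, 13.0], [444.0, -13.0], [570.0, 5.0], [566.0, 31.0]]
red 6179 c [494.4   7.5] size [62.6 26.7] ang 8.36 z [66.1 67.  67.9] box [[461.0, 16.0], [465.0, -10.0], [527.0, -1.0], [523.0, 25.0]]
mat 30595 c [494.    9.1] size [220.2  99.8] ang 8.31 z [1.3 2.3 3.4] box [[378.0, 43.0], [392.0, -56.0], [610.0, -24.0], [596.0, 74.0]]
```

Request:
{"name": "play_rows", "arguments": {
  "series": [
    [[0.15,0,0,0,0,0,1],[0,0,0,0,0,0,1],[0,0,0,0,0,0,1],[0,0,0,0,0,0,1],[0,0,0,0,0,0,1],[0,0,0,0,0,0,1],[0,0,2,0,0,0,1],[0,0,4.5,0,0,0,1],[0,0,5,0,0,0,1],[0,0,5,0,0,0,1],[0,0,3.3,0,0,0,1]]
  ]
}}

```text
clock: 10.75
eef_pos: [495.4, 7.7, 231.8]
tool_rot: [3.141, -0.002, 0.142]
force: [-0.6, -0.3, -2.5]
width: 25.1
gripper_force: 59.6
```

Request:
{"name": "play_rows", "arguments": {
  "series": [
    [[-0.46,-1.5,0,0,0,6,1],[-0.46,-3,0,0,0,9,1],[-0.46,-3.5,0,0,0,9.5,1],[-0.46,-3.8,0,0,0,10,1],[-0.46,-3.8,0,0,0,10,1],[-0.46,-3.8,0,0,0,10,1],[-0.46,-3.5,0,0,0,10,1],[-0.46,-3,0,0,0,9.5,1],[-0.46,-2,0,0,0,8,1],[-0.46,-0.9,0,0,0,5.6,1],[0,0,0,0,0,0,1],[0,0,0,0,0,0,1],[0,0,0,0,0,0,1]]
  ]
}}

```text
clock: 12.38
eef_pos: [449.4, -279.4, 229.9]
tool_rot: [3.142, -0.0, 1.671]
force: [-0.1, 0.1, -3.3]
width: 24.4
gripper_force: 59.6
```

```bash
python3 - <<'E'
from h import *
st=ctrl.read_state();print(st["clock"],st["eef_pos"],st["tool_rot"],st["width"],st["qpos"])
I,D=get_image("wrist");np.savez("w3",I=I,D=D,p=st["eef_pos"],r=st["tool_rot"]);W=wcloud(D,st)
H,S,V=cv2.split(cv2.cvtColor(I,cv2.COLOR_RGB2HSV));X,Y,Z=np.moveaxis(W,-1,0);k=D>0
red=((H<12)|(H>170))&(S>130);yel=(H>20)&(H<34)&(S>130)
rect("scr",k&(Z>250)&(Z<280)&(red|yel),W);rect("red",k&(Z>250)&(Z<280)&red,W)
rect("plate",k&(X>380)&(X<640)&(Y>-420)&(Y<-160)&(abs(Z-50)<4)&(S<60),W)
rect("guardL",k&(abs(Z-148)<7)&(Y>-260)&(S<80)&(X<640),W)
rect("guardR",k&(abs(Z-148)<7)&(Y<-310)&(S<80)&(X<640),W)
cv2.imwrite("pics/w3.png",I[:,:,::-1])
E
```

```text
12.375 [ 449.44942358 -279.37113081  229.87424568] [ 3.14158474e+00 -3.35283811e-04  1.67140031e+00] 24.385323730010388 [ 0.78358534  0.45489498 -0.40517018  1.8209116   0.22072574  0.91033278
  0.37960998]
scr 12973 c [ 448.5 -268.5] size [ 26.9 125.6] ang 5.82 z [263.1 264.3 265.5] box [[429.0, -207.0], [442.0, -332.0], [468.0, -330.0], [456.0, -205.0]]
red 5951 c [ 449.8 -280.6] size [26.9 62.7] ang 5.97 z [263.8 264.7 265.7] box [[433.0, -251.0], [440.0, -313.0], [466.0, -310.0], [460.0, -248.0]]
plate 12388 c [ 513.5 -279.9] size [200.8 167.8] ang 5.76 z [48.2 49.4 50.7] box [[405.0, -207.0], [422.0, -373.0], [622.0, -353.0], [605.0, -186.0]]
guardL 2845 c [ 504.4 -192. ] size [200.2   7.4] ang 5.79 z [148.2 149.4 150.5] box [[404.0, -198.0], [405.0, -206.0], [604.0, -186.0], [604.0, -178.0]]
guardR 915 c [ 573.  -359.6] size [97.8  9.5] ang 5.23 z [143.2 148.8 150.1] box [[524.0, -359.0], [525.0, -369.0], [622.0, -360.0], [621.0, -350.0]]
```

View pics/w3.png

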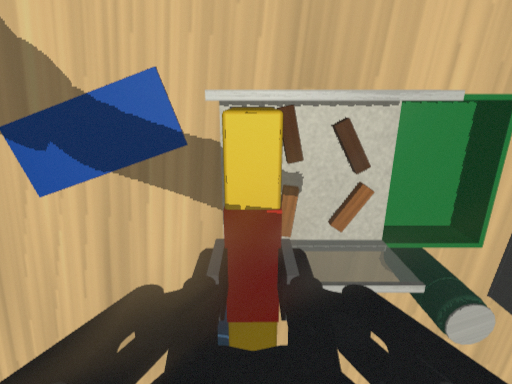

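The view shows the board free behind the scraper, with its rear chips at (292,135) and (290,205) ahead of the blade. The scraper is 5.5 mm off the centreline. Correcting that and lowering.

Request:
{"name": "play_rows", "arguments": {
  "series": [
    [[-0.3,-0.35,0,0,0,0,1],[-0.2,-0.25,-1,0,0,0,1],[0,0,-2.5,0,0,0,1],[0,0,-4,0,0,0,1],[0,0,-3.5,0,0,0,1],[0,0,-2.3,0,0,0,1],[0,0,-1.1,0,0,0,1],[0,0,-0.4,0,0,0,1],[0,0,0,0,0,0,1],[0,0,0,0,0,0,1]]
  ]
}}

```text
clock: 13.68
eef_pos: [444.8, -286.6, 82.7]
tool_rot: [3.14, 0.001, 1.671]
force: [-0.4, 0.3, -1.9]
width: 24.4
gripper_force: 59.6
```

```bash
cat > look2.py <<'E'
from h import *
st=ctrl.read_state();print(st["clock"],st["eef_pos"],st["tool_rot"],st["width"],st["force"])
I,D=get_image("wrist");W=wcloud(D,st)
H,S,V=cv2.split(cv2.cvtColor(I,cv2.COLOR_RGB2HSV));X,Y,Z=np.moveaxis(W,-1,0);k=D>0
red=((H<12)|(H>170))&(S>130);yel=(H>20)&(H<34)&(S>130)
rect("scr",k&(Z>105)&(Z<130)&(red|yel),W)
rect("plate",k&(X>380)&(X<640)&(Y>-420)&(Y<-160)&(abs(Z-50)<4)&(S<60),W)
rect("guardL",k&(abs(Z-148)<5)&(Y>-260)&(S<80)&(X<640),W)
cv2.imwrite("pics/w4.png",I[:,:,::-1])
E
python3 look2.py
```

```text
13.675 [ 444.75580206 -286.60484935   82.71411294] [3.14023054e+00 9.85271094e-04 1.67082079e+00] 24.39638416618585 [-0.38630724  0.32535206 -1.91250135]
scr 12908 c [ 443.3 -276. ] size [ 27.4 126.2] ang 5.82 z [115.9 117.1 118.3] box [[423.0, -215.0], [436.0, -340.0], [463.0, -337.0], [450.0, -212.0]]
plate 37159 c [ 513.4 -279.3] size [200.9 169.1] ang 5.64 z [48.3 49.3 50.4] box [[405.0, -205.0], [422.0, -373.0], [622.0, -354.0], [605.0, -185.0]]
guardL 11254 c [ 460.4 -196.3] size [112.5   8.4] ang 5.76 z [147.9 149.2 150.3] box [[404.0, -198.0], [405.0, -206.0], [517.0, -195.0], [516.0, -187.0]]
```

Request:
{"name": "play_rows", "arguments": {
  "series": [
    [[0,0.15,-0.2,0,0,0,1],[0.8,0.08,0,0,0,0,1],[1.4,0.14,0,0,0,0,1],[1.6,0.16,0,0,0,0,1],[1.6,0.16,0,0,0,0,1],[1.6,0.16,0,0,0,0,1],[1.6,0.16,0,0,0,0,1],[1.6,0.16,0,0,0,0,1],[1.6,0.16,0,0,0,0,1],[1.6,0.16,0,0,0,0,1],[1.6,0.16,0,0,0,0,1],[1.4,0.14,0,0,0,0,1],[1,0.1,0,0,0,0,1],[0.4,0.04,0,0,0,0,1],[0,0,0,0,0,0,1],[0,0,0,0,0,0,1]]
  ]
}}

```text
clock: 15.72
eef_pos: [621.5, -267.2, 79.9]
tool_rot: [-3.141, 0.0, 1.671]
force: [0.1, 0.4, -1.4]
width: 24.3
gripper_force: 59.6
```

```bash
python3 look2.py; python3 - <<'E'
from h import *
I,D=get_image("top");a=I[80:230,300:460]
b=cv2.imread("pics/w4.png");t=cv2.resize(a[:,:,::-1],(280,262))
c=np.zeros((384,792,3),np.uint8);c[:,:512]=b;c[:262,512:]=t;cv2.imwrite("pics/c5.png",c)
E
```

```text
15.725 [ 621.51293744 -267.2177817    79.8590483 ] [-3.14080041e+00  1.67669580e-05  1.67055121e+00] 24.310632810685465 [ 0.07909518  0.42686398 -1.42313586]
scr 12929 c [ 620.6 -256.4] size [ 26.8 125.7] ang 5.72 z [113.  114.2 115.4] box [[601.0, -195.0], [614.0, -320.0], [640.0, -318.0], [628.0, -193.0]]
plate 47021 c [ 518.9 -278.8] size [186.8 170.9] ang 5.25 z [48.3 49.4 50.5] box [[418.0, -202.0], [434.0, -372.0], [620.0, -355.0], [604.0, -185.0]]
guardL 7865 c [ 588.1 -222.2] size [ 66.3 109.2] ang 26.34 z [146.4 149.2 150.8] box [[534.0, -188.0], [583.0, -286.0], [642.0, -256.0], [594.0, -159.0]]
```

View pics/c5.png

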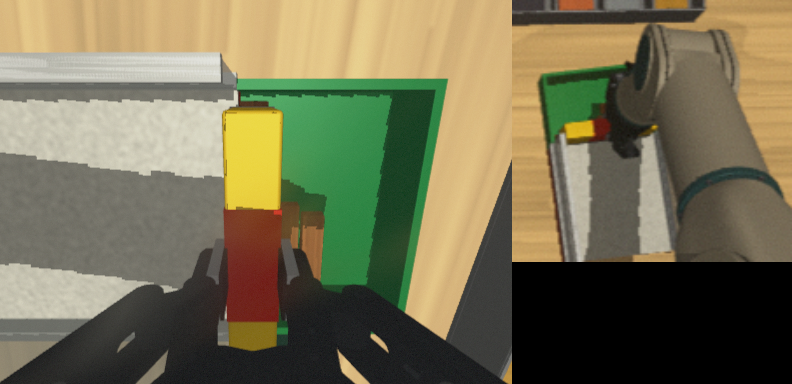

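The plate behind the blade is clear. Chips show in the tray at (310,235), and a brown piece shows at the scraper's left end (252,103). Lifting straight up to check the count.

Request:
{"name": "play_rows", "arguments": {
  "series": [
    [[0,0,1.5,0,0,0,1],[0,0,3.5,0,0,0,1],[0,0,4.5,0,0,0,1],[0,0,3.5,0,0,0,1],[0,0,1.5,0,0,0,1],[0,0,0,0,0,0,1],[0,0,0,0,0,0,1]]
  ]
}}

```text
clock: 16.7
eef_pos: [621.0, -266.7, 223.2]
tool_rot: [-3.139, -0.001, 1.671]
force: [0.1, -0.2, -2.3]
width: 24.5
gripper_force: 59.7
```

```bash
python3 - <<'E'
from h import *
st=ctrl.read_state();print(st["clock"],st["eef_pos"])
I,D=get_image("wrist");W=wcloud(D,st);cv2.imwrite("pics/w6.png",I[:,:,::-1])
H,S,V=cv2.split(cv2.cvtColor(I,cv2.COLOR_RGB2HSV));X,Y,Z=np.moveaxis(W,-1,0)
m=((D>0)&(H<20)&(S>70)&(X<760)&(X>400)&(Y>-370)&(Y<-160)&(Z<75)).astype(np.uint8)
n,l,s,_=cv2.connectedComponentsWithStats(m)
for k in range(1,n):
    if s[k,4]>60: print(s[k]);rect("brown",l==k,W)
E
```

```text
16.7 [ 621.00049158 -266.72980563  223.19692386]
[  76   56  240   32 3719]
brown 3719 c [ 542.6 -164.7] size [287.9  29. ] ang 4.14 z [-1.9 -0.6  0.8] box [[398.0, -161.0], [400.0, -190.0], [687.0, -169.0], [685.0, -140.0]]
[319  82  57 116 894]
brown 894 c [ 725.8 -229.9] size [ 68.4 139.7] ang 0.01 z [-1.7 -0.5  0.8] box [[692.0, -160.0], [692.0, -300.0], [760.0, -300.0], [760.0, -160.0]]
[245  96  17  11  89]
brown 89 c [ 613.7 -190.2] size [18.  10.7] ang 5.64 z [30.1 35.6 40.8] box [[604.0, -186.0], [605.0, -196.0], [623.0, -195.0], [622.0, -184.0]]
[284 174  15  46 617]
brown 617 c [ 675.4 -304.1] size [17.4 60.4] ang 6.54 z [14.6 16.4 17.7] box [[663.0, -275.0], [670.0, -335.0], [687.0, -333.0], [681.0, -273.0]]
```

View pics/w6.png

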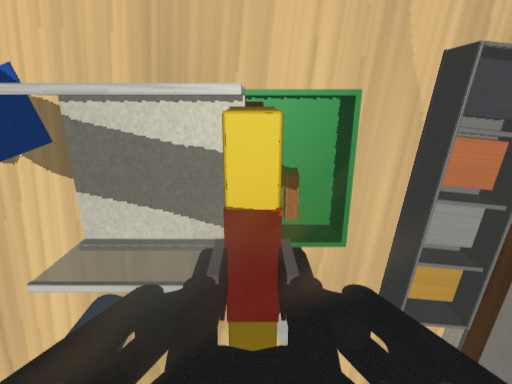

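One chip lies flat in the tray at (291,195) and another leans in the tray corner at (253,104), below plate level. The scraper hides the rest, so I'll return to the mat and count from the top camera.

Request:
{"name": "play_rows", "arguments": {
  "series": [
    [[-1.27,1.5,0,0,0,-6,1],[-1.27,3,0,0,0,-9,1],[-1.27,3.5,0,0,0,-9.5,1],[-1.27,3.6,0,0,0,-10,1],[-1.27,3.6,0,0,0,-10,1],[-1.27,3.6,0,0,0,-10,1],[-1.27,3.3,0,0,0,-10,1],[-1.27,2.8,0,0,0,-9.5,1],[-1.27,1.8,0,0,0,-8,1],[-1.2,0.9,0,0,0,-5.5,1],[0,0,0,0,0,0,1],[0,0,-2.5,0,0,0,1],[0,0,-4.5,0,0,0,1],[0,0,-4.5,0,0,0,1],[0,0,-3.5,0,0,0,1],[0,0,-2,0,0,0,1],[0,0,-0.8,0,0,0,1],[0,0,0,0,0,0,1],[0,0,0,0,0,0,1]]
  ]
}}

```text
clock: 19.12
eef_pos: [496.7, 8.9, 47.6]
tool_rot: [3.141, -0.002, 0.144]
force: [-1.1, 0.6, -1.3]
width: 24.3
gripper_force: 59.6
```

```bash
python3 look.py; python3 - <<'E'
from h import *
I,D=get_image("top");W=cloud("top",D);H,S,V=cv2.split(cv2.cvtColor(I,cv2.COLOR_RGB2HSV));X,Y,Z=np.moveaxis(W,-1,0)
m=((D>0)&(H<20)&(S>70)&(X<735)&(X>400)&(Y>-370)&(Y<-180)&(Z>6)).astype(np.uint8)
n,l,s,_=cv2.connectedComponentsWithStats(m)
for k in range(1,n):
    if s[k,4]>6: print(s[k]);rect("brown",l==k,W)
cv2.imwrite("pics/t7.png",cv2.resize(I[80:240,290:470,::-1],None,fx=3.5,fy=3.5))
E
```

```text
19.125 [496.71121828   8.90413423  47.62682048] [ 3.14141638e+00 -1.69601588e-03  1.43890106e-01] 24.34970092174802
scr 12963 c [507.8  10.6] size [125.7  27.9] ang 8.22 z [80.8 82.1 83.2] box [[444.0, 15.0], [448.0, -12.0], [572.0, 6.0], [568.0, 33.0]]
red 5917 c [495.7   8.9] size [62.5 27.8] ang 8.34 z [81.6 82.5 83.4] box [[463.0, 18.0], [467.0, -9.0], [529.0, -0.0], [525.0, 27.0]]
mat 19661 c [494.    9.3] size [219.3 100.2] ang 8.19 z [1.2 2.3 3.4] box [[378.0, 43.0], [393.0, -56.0], [610.0, -25.0], [595.0, 75.0]]
[330 137  41  25 357]
brown 357 c [ 650.8 -267.6] size [ 49.2 142.1] ang 22.93 z [13.  18.2 38.1] box [[600.0, -212.0], [656.0, -343.0], [701.0, -324.0], [646.0, -193.0]]
[384 149  18  74 225]
brown 225 c [ 521.9 -360.3] size [199.5   3.5] ang 5.66 z [102.5 122.6 138.5] box [[422.0, -368.0], [423.0, -372.0], [621.0, -352.0], [621.0, -349.0]]
[321 175  10  56  96]
brown 96 c [ 487.3 -187.1] size [165.   5.] ang 5.78 z [ 7.8 22.3 55.9] box [[405.0, -193.0], [405.0, -198.0], [570.0, -181.0], [569.0, -176.0]]
```

View pics/t7.png

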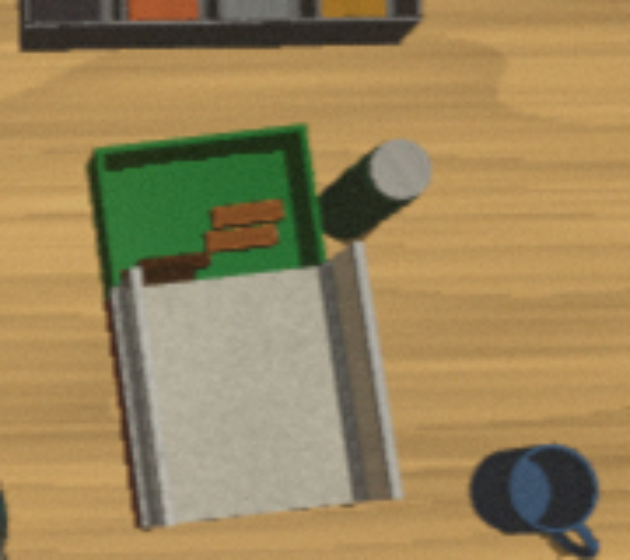

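The plate is clear. All chips are in the tray: two light ones at (245,225), and two dark overlapping ones at (170,267) on the floor side of the edge. Setting the scraper down, releasing and rising.

Request:
{"name": "play_rows", "arguments": {
  "series": [
    [[-0.1,0.05,-0.8,0,0,0,1],[0,0,-0.5,0,0,0,1],[0,0,-0.2,0,0,0,1],[0,0,-0.05,0,0,0,1],[0,0,0,0,0,0,1],[0,0,0,0,0,0,0],[0,0,0,0,0,0,0],[0,0,0,0,0,0,0],[0,0,0,0,0,0,0],[0,0,1,0,0,0,0],[0,0,2.5,0,0,0,0],[0,0,4,0,0,0,0],[0,0,4,0,0,0,0],[0,0,3,0,0,0,0],[0,0,1.5,0,0,0,0],[0,0,0,0,0,0,0],[0,0,0,0,0,0,0]]
  ]
}}

```text
clock: 21.35
eef_pos: [494.3, 9.5, 191.1]
tool_rot: [-3.142, 0.001, 0.144]
force: [0.6, 0.9, 0.2]
width: 85.5
gripper_force: 0.0
```

```bash
python3 look.py; python3 - <<'E'
from h import *
I,D=get_image("side");c=I[100:300,200:440,::-1];cv2.imwrite("pics/s8.png",cv2.resize(c,None,fx=3,fy=3,interpolation=cv2.INTER_CUBIC))
E
```

```text
21.35 [494.30947707   9.53032725 191.05326975] [-3.14152144e+00  8.27747081e-04  1.43830776e-01] 85.46330937279113
scr 3742 c [494.    9.5] size [148.3  26.4] ang 8.69 z [65.3 66.7 68. ] box [[419.0, 11.0], [423.0, -15.0], [569.0, 8.0], [565.0, 34.0]]
red 1570 c [494.3   9.6] size [60.6 26.4] ang 8.84 z [66.  67.1 68.2] box [[462.0, 18.0], [466.0, -8.0], [526.0, 1.0], [522.0, 27.0]]
mat 10511 c [494.4   9.3] size [218.9  99.8] ang 8.33 z [1.1 2.4 3.7] box [[379.0, 43.0], [393.0, -56.0], [610.0, -24.0], [596.0, 75.0]]
```

View pics/s8.png

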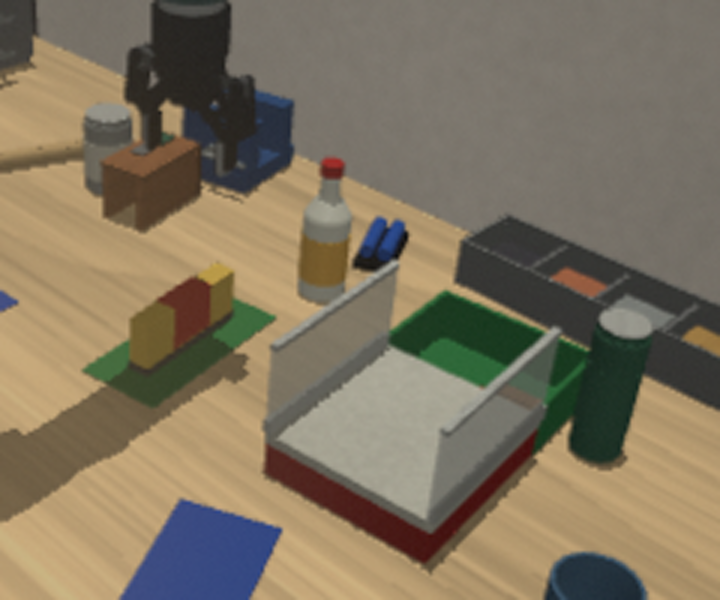

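The side view shows the scraper upright in the middle of the mat at (182,315), the board empty at (410,430), and the other things standing where they were. Handing in.

```bash
python3 -c "
from cell import workorder;print(workorder.finish_job())"
```

```text
the job is handed in; nothing more can be done
None
```

The job is handed in at about 21 s of the 64 s allowed: the scraper stands upright and lengthways, centred on the green mat and released, the board is clear, and the offcuts are in the tray (two seen plainly, two dark ones overlapping in a corner).

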